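# Pack the passed lenses by colour at the lens test bench

### The job

Pack the four passed lenses into the blue tray: stand each one upright and centred on the pad of the same colour as its ring (yellow, white, cyan, violet), so that it rests wholly on that pad. Leave the red-ringed reject and the all-black lens that has not been inspected where they stand. Keep all the lenses upright the whole time.

Things in the scene. Friction and masses are not known exactly. Their poses are not given: they have to be found in the camera images.
- lens_yellow: upright black cylindrical lens barrel, 42 mm diameter, 55 mm tall, about 0.1 kg, round glass in its top; origin at the centre of its underside, z up along the barrel (round, so its yaw does not matter). A yellow ring on the top face and a yellow band round the side near the top: passed, to be packed. Starts standing on the green bench (z = 0).
- lens_white: upright black cylindrical lens barrel, 42 mm diameter, 55 mm tall, about 0.1 kg, round glass in its top; origin at the centre of its underside, z up along the barrel (round, so its yaw does not matter). A white ring on the top face and a white band round the side near the top: passed, to be packed. Starts standing on the green bench (z = 0).
- lens_cyan: upright black cylindrical lens barrel, 42 mm diameter, 55 mm tall, about 0.1 kg, round glass in its top; origin at the centre of its underside, z up along the barrel (round, so its yaw does not matter). A cyan ring on the top face and a cyan band round the side near the top: passed, to be packed. Starts standing on the green bench (z = 0).
- lens_violet: upright black cylindrical lens barrel, 42 mm diameter, 55 mm tall, about 0.1 kg, round glass in its top; origin at the centre of its underside, z up along the barrel (round, so its yaw does not matter). A violet ring on the top face and a violet band round the side near the top: passed, to be packed. Starts standing on the green bench (z = 0).
- lens_red: upright black cylindrical lens barrel, 42 mm diameter, 55 mm tall, about 0.1 kg, round glass in its top; origin at the centre of its underside, z up along the barrel (round, so its yaw does not matter). A red ring and band: a reject. It stays where it stands.
- lens_plain: upright black cylindrical lens barrel, 42 mm diameter, 55 mm tall, about 0.1 kg, round glass in its top; origin at the centre of its underside, z up along the barrel (round, so its yaw does not matter). No coloured ring or band, all black: not yet inspected. It stays where it stands.
- seat_yellow: flat round yellow pad, 64 mm diameter, 4 mm thick, fixed on the blue tray's floor; origin: centre of its underside, z up (top face 4 mm above it). Tray: fixed, square, 250 x 250 mm, 45 mm high, open above, walls and floor 5 mm; the four pads lie in a square of 100 mm pitch about its centre, its sides parallel to the pads' x and y. Which colour lies in which corner varies.
- seat_white: flat round white pad, 64 mm diameter, 4 mm thick, fixed on the blue tray's floor; origin: centre of its underside, z up (top face 4 mm above it). Tray: fixed, square, 250 x 250 mm, 45 mm high, open above, walls and floor 5 mm; the four pads lie in a square of 100 mm pitch about its centre, its sides parallel to the pads' x and y. Which colour lies in which corner varies.
- seat_cyan: flat round cyan pad, 64 mm diameter, 4 mm thick, fixed on the blue tray's floor; origin: centre of its underside, z up (top face 4 mm above it). Tray: fixed, square, 250 x 250 mm, 45 mm high, open above, walls and floor 5 mm; the four pads lie in a square of 100 mm pitch about its centre, its sides parallel to the pads' x and y. Which colour lies in which corner varies.
- seat_violet: flat round violet pad, 64 mm diameter, 4 mm thick, fixed on the blue tray's floor; origin: centre of its underside, z up (top face 4 mm above it). Tray: fixed, square, 250 x 250 mm, 45 mm high, open above, walls and floor 5 mm; the four pads lie in a square of 100 mm pitch about its centre, its sides parallel to the pads' x and y. Which colour lies in which corner varies.
There are look-alikes about, which are no part of the job. Leave any pink look-alike of the lens_yellow alone.

How it is judged:
At the end, for the whole second after the job is handed in: Each of the four lenses stands at rest on the pad of its colour: axes within 12 mm, underside 1 to 7 mm above the pad's origin, within 0.1 rad of upright; the red and the all-black lens stand upright, at rest, within 15 mm of their starts (horizontal distance between lens_yellow and seat_yellow below 0.012 m and z of lens_yellow in the frame of seat_yellow between 0.001 and 0.007 m and angle between each of lens_yellow, lens_white, lens_cyan, lens_violet, lens_red, lens_plain's own z axis and vertical below 0.1 rad and linear speed of each of lens_yellow, lens_white, lens_cyan, lens_violet, lens_red, lens_plain below 0.02 m/s and horizontal distance between lens_white and seat_white below 0.012 m and z of lens_white in the frame of seat_white between 0.001 and 0.007 m and horizontal distance between lens_cyan and seat_cyan below 0.012 m and z of lens_cyan in the frame of seat_cyan between 0.001 and 0.007 m and horizontal distance between lens_violet and seat_violet below 0.012 m and z of lens_violet in the frame of seat_violet between 0.001 and 0.007 m and distance of each of lens_red, lens_plain from where it was at the start of the episode below 0.015 m); the robot touches nothing.
It fails at once if a lens is tipped by more than 0.6 rad (angle between any of lens_yellow, lens_white, lens_cyan, lens_violet, lens_red, lens_plain's own z axis and vertical above 0.6 rad).
It fails at once if the reject or the all-black lens is shifted by more than 15 mm (distance of any of lens_red, lens_plain from where it was at the start of the episode above 0.015 m).
It also fails if it takes over 115 s, if anything falls off the work surface, if the arm or the gripper's body presses on something with over 40 N, if the wrist force passes 120 N, or if a joint passes its speed limit or range.

### The arm

A 7-joint arm with a two-finger parallel gripper is mounted at the origin on the work surface. World frame = base frame: x ahead of the robot, y to its left, z up, the work surface at z = 0. Lengths are in m, angles in rad, forces in N, time in s.
With the tool pointing down it reaches from about 0.4 to 0.85 m from the base axis. Payload 10.4 kg.
Tool frame: the origin (TCP) lies at the centre of the arm's flange, where the gripper is bolted on; the fingertips stand 182 mm ahead of it and the grasp point (between the pads) lies r.grasp_offset ahead of it (r.grasp_offset is the distance from the TCP to the grasp point, in m); z points along the fingers, y is the line along which they close (so a half turn about z gives the same grasp; the last joint's range is limited). The gripper opens to 87 mm and grips with 3 to 60 N. Pads are 19 mm wide; open, the fingers measure 117 mm over their backs; the gripper's body (75 mm by 190 mm) begins 51 mm behind the grasp point.
Start: joints at [1.157, 0.332, -0.065, 1.46, 0.022, 1.35, -0.088], TCP at [0.238, -0.578, 0.405] pointing down, gripper open.
Joint ranges: [-2.6, 2.6], [-0.5, 2.12], [-1.47, 1.34], [0.16, 2.42], [-1.27, 4.41], [0.06, 2.06], [-2.6, 2.6]. Speed limits (rad/s): [2.22, 2.22, 2.79, 2.79, 3.14, 3.14, 3.14].

### API

Orientations are given as a unit quaternion [x, y, z, w].
In Python, from bench import status, vision, job, spotter, r gives the robot as it stands. The module is installed in compiled form; this text tells all that it offers.
- The arm moves only by the tool play_rows, never from a script. Its argument "series" is a list of rows, each a list of 6 numbers: the shift along the tool's x, y, z each as a share of 150 mm, from -1 to 1, then the turn, a rotation vector about the tool's x, y, z each as a share of 30 degrees, from -1 to 1. In form: [[x, y, z, ax, ay, az], ...]. A call has 1 to 5 rows; each row is the pose to reach, as a shift and turn from the pose commanded when the call began, along the tool's axes at that moment; what a row does not reach only later rows make up. A row lasts 1/10 s, in which the tool goes at most 50 mm and 8.59 degrees, less where a joint would pass 70% of its speed; a pose out of reach is approached as far as the arm can. A call with a number of a shift or a turn outside -1 to 1 is refused whole. A call with a gripper value outside its range is refused whole. "fingers" is the opening, from -1 (shut) to 1 (fully open), set as the call begins (left out, the last holds). The fingers move at their own pace and stop on an object; "squeeze" is the grip in N (left out, the last holds). Time passes only in rows, so rows that repeat a pose let the fingers close. It gives the time, the measured TCP pose, the force, the opening and the grip force at its end, in the units of the state.
- status.read_state(): the state, without advancing time (a new reading comes with each control period).
- vision.camera(name): name is "scene" or "top" or "wrist"; returns the picture (400x640x3 uint8, blue, green, red); there is no depth.
- vision.calibration(name): a dict with "fx", "fy", "cx", "cy" (pixels), "rvec" (rotation vector, rad) and "tvec" (3), from world to camera coordinates, as OpenCV has them; the wrist camera has in their place "T_tool_cam" (4x4, takes a point from camera to tool coordinates, whose origin is the TCP and whose axes are the flange's). Camera axes: x right, y down, z forward; pixel columns grow to the right and rows downward; lengths in m; the calibration is good to about 2 mm. A picture is of the moment at which its call begins: read the wrist's pose just before it. calibration takes no time and is no camera call.
- job.close_job(): hands the job in; it is judged then, once.
Trained networks look in the newest picture that a camera, given by its name, has taken for a name from the list of things; names that differ only in an ending like _2 or _b are one class to them, and where a whole thing is asked for, a point or a joint stands for the part that bears it (a point fixed in the world has none). Each returns a list of dicts, best first, with "conf" (0 to 1); they miss things now and then, are a little off and sometimes report something else, mostly with a low value. They report only what shows in the picture. A call takes as long as a camera call. They do not tell look-alikes from the thing itself.
- spotter.boxes_of(camera, name): "point" ([x, y, z] in m, in world coordinates, good to about 4 mm: the middle of the surface that is visible of it).
- spotter.regions_of(camera, name): "pixels" (400x640 bool, what is visible of it).
The state is a dict: "time": time; "joint_positions": joint angles; "joint_vel": joint speeds; "joint_torque": joint torques, N m; "ee_pos": TCP position; "eef_rot": TCP orientation; "ft_force": force on the tool from outside, world axes, zero at the start; "torque": the same for the moment, N m; "width": finger opening in m; "grip_force": force on a finger pad.
Only numpy, scipy, OpenCV 4.12 (cv2) and the standard library are available. Lean on these libraries where they do the work, as an engineer would, in place of code of your own. Each camera call takes 0.05 s, during which the arm holds its last target. There are 200 camera calls.

## Working session

There is one attempt and no reset: what is moved stays moved. The work goes in short steps, Python scripts to look and compute and a tool call to move; the robot and the scene stay as the last step left them, time stands still between calls to the robot, and variables do not carry over. Pictures are saved under pics/ and viewed, at most 14 in all, crops included, and the job is handed in when it is done.

Besides the shell and the picture viewer there is one more tool, called as name(argument=value, ...) on one line, values as JSON. play_rows: Moves the arm, as the interface text tells. Shift numbers are shares of 150 mm and turn numbers shares of 30 degrees, none past 1 either way. Its arguments: {"type":"object","properties":{"series":{"type":"array","items":{"type":"array","items":{"type":"number"}}},"fingers":{"type":"number"},"squeeze":{"type":"number"}},"required":["series"]}

```bash
mkdir -p pics
python3 - <<'E'
from bench import status, vision, job, spotter, r
import cv2
s=status.read_state(); print({k:s[k] for k in('time','ee_pos','eef_rot','width')}, r.grasp_offset)
for c in('top','scene'):
    cv2.imwrite(f'pics/{c}0.png',vision.camera(c)); 
    k=vision.calibration(c); print(k)
print(vision.calibration('wrist'))
for n in 'yellow white cyan violet red plain'.split():
    print(n,[(x['point'],x['conf']) for x in spotter.boxes_of('top','lens_'+n)])
    if n not in('red','plain'): print(' seat',[(x['point'],x['conf']) for x in spotter.boxes_of('top','seat_'+n)])
E
```

```text
{'time': 0.0, 'ee_pos': array([ 0.23803305, -0.57776167,  0.40395038]), 'eef_rot': array([ 9.80970319e-01,  1.94156472e-01, -1.76588466e-04, -6.83124734e-04]), 'width': 0.08665519974330872} 0.1635
{'fx': 479.75156084335435, 'fy': 479.75156084335435, 'cx': 324.1105103929852, 'cy': 199.76807740759236, 'rvec': array([ 2.127962  , -2.08756821,  0.17441928]), 'tvec': array([-0.01351848,  0.5587664 ,  1.12564989])}
{'fx': 417.38395263217217, 'fy': 417.38395263217217, 'cx': 315.112427913436, 'cy': 204.9981932629667, 'rvec': array([ 0.76803593,  2.53567076, -1.14114614]), 'tvec': array([ 0.47526066, -0.14527396,  1.24019578])}
{'fx': 297.404201442644, 'fy': 297.404201442644, 'cx': 317.3066349919264, 'cy': 198.95935618012672, 'T_tool_cam': array([[-3.76413723e-04, -9.51788975e-01, -3.06753331e-01,
         8.40090345e-02],
       [ 9.99999920e-01, -3.99740551e-04,  1.32189488e-05,
         4.32809482e-04],
       [-1.35203395e-04, -3.06753302e-01,  9.51789049e-01,
         2.13269227e-02],
       [ 0.00000000e+00,  0.00000000e+00,  0.00000000e+00,
         1.00000000e+00]])}
yellow [([0.575, -0.1233, 0.057], 0.8), ([0.5419, -0.0316, 0.0566], 0.76), ([0.632, -0.2684, 0.0572], 0.7), ([0.61, -0.0405, 0.0562], 0.54)]
 seat [([0.6668, -0.1404, 0.0539], 0.43)]
white [([0.4594, -0.3462, 0.057], 0.86)]
 seat [([0.4547, 0.2226, 0.0097], 0.9), ([0.5733, -0.127, 0.0589], 0.29)]
cyan [([0.6672, -0.1406, 0.0536], 0.75)]
 seat [([0.5783, 0.2856, 0.0119], 0.94)]
violet [([0.4261, -0.2168, 0.0569], 0.81)]
 seat [([0.4852, 0.3163, 0.012], 0.94), ([0.4542, -0.0804, 0.0578], 0.25)]
red [([0.549, -0.2252, 0.0551], 0.5)]
plain [([0.455, -0.0797, 0.0547], 0.61), ([0.5759, -0.125, 0.0599], 0.33)]
```

View pics/top0.png

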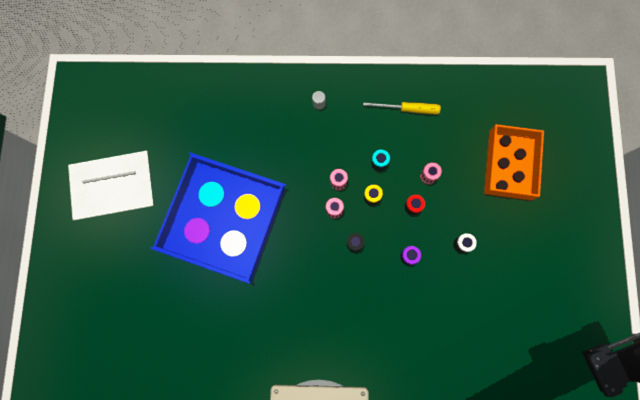

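View pics/scene0.png

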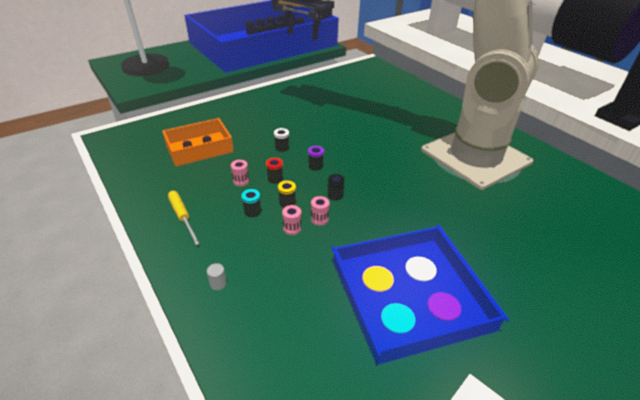

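The top view shows yellow at (373,194), white at (467,243), cyan at (381,158), violet at (411,255), red at (416,204) and plain at (356,242). The three pink look-alikes are at (339,179), (335,207) and (431,173). In the tray, the cyan pad is at (211,194), yellow at (247,206), violet at (196,230) and white at (233,243). The scene view confirms all of them standing upright.

```bash
cat > h.py <<'E'
from bench import status, vision, job, spotter, r
import cv2, numpy as np
from scipy.spatial.transform import Rotation as R
HSV={'yellow':((22,120,90),(36,255,255)),'white':((0,0,150),(180,50,255)),'cyan':((84,120,90),(98,255,255)),'violet':((135,90,60),(155,255,255)),'red':((0,150,80),(6,255,255))}
def back(c,uv,z):
    k=vision.calibration(c);Rm=cv2.Rodrigues(k['rvec'])[0];o=-Rm.T@k['tvec']
    d=Rm.T@np.array([(uv[0]-k['cx'])/k['fx'],(uv[1]-k['cy'])/k['fy'],1]);return (o+d*(z-o[2])/d[2])[:2]
def blobs(c,im,col,lo,hi):
    m=cv2.inRange(cv2.cvtColor(im,cv2.COLOR_BGR2HSV),*HSV[col])
    cs,hi_=cv2.findContours(m,cv2.RETR_CCOMP,cv2.CHAIN_APPROX_NONE);out=[]
    for i,k in enumerate(cs):
        a=cv2.contourArea(k)
        if hi_[0][i][3]<0 and lo<a<hi:
            f=cv2.drawContours(np.zeros_like(m),cs,i,1,-1);M=cv2.moments(f,True);p=(M['m10']/M['m00'],M['m01']/M['m00']);h=None
            j=hi_[0][i][2]
            if j>=0:
                g=(f>0)&(m==0);h=np.argwhere(g).mean(0)[::-1]
            out.append((a,np.round(p,1),None if h is None else np.round(h,1)))
    return out
E
python3 - <<'E'
from h import *
np.set_printoptions(precision=4,suppress=True)
for c in('top','scene'):
    im=cv2.imread(f'pics/{c}0.png')
    for col in HSV:
        for a,p,h in blobs(c,im,col,40,1200):
            print(c,col,a,p,h,'lens',back(c,p,.055),None if h is None else back(c,h,.055),'pad',back(c,p,.009))
E
```

```text
top yellow 426.5 [247.1 206.1] None lens [0.5397 0.1863] None pad [0.5479 0.1952]
top yellow 249.5 [373.2 192.9] [373.2 192.7] lens [ 0.5779 -0.1231] [ 0.5784 -0.1231] pad [ 0.5876 -0.1265]
top yellow 335.5 [420.7 107.5] None lens [ 0.8013 -0.2429] None pad [ 0.8199 -0.2511]
top white 941.0 [318.3 393.7] [305.2 393.6] lens [0.1086 0.0007] [0.1081 0.0305] pad [0.0997 0.0022]
top white 91.0 [319.6 382.9] None lens [ 0.132  -0.0018] None pad [ 0.124  -0.0003]
top white 243.0 [466.9 242. ] [466.8 241.9] lens [ 0.4613 -0.3473] [ 0.4615 -0.3471] pad [ 0.4664 -0.3597]
top white 478.5 [233.  242.9] None lens [0.4485 0.2159] None pad [0.453 0.226]
top white 99.5 [318.4  96.6] None lens [0.828  0.0176] None pad [0.8476 0.0198]
top white 42.0 [ 4.5 54.6] [ 5.5 51. ] lens [0.9378 0.8558] [0.9482 0.8547] pad [0.9618 0.8913]
top white 44.0 [17.8 40.3] None lens [0.9795 0.8258] None pad [1.0051 0.8602]
top white 143.5 [67.2 36.2] None lens [0.9923 0.6932] None pad [1.0186 0.7222]
top white 381.5 [632.2  19. ] [631.9  24.8] lens [ 1.0516 -0.795 ] [ 1.035  -0.7925] pad [ 1.0802 -0.8251]
top cyan 452.
[... 1353 characters left out ...]
0.6986 -0.8017] pad [-0.8156 -0.8997]
scene white 289.5 [546.5   5.4] None lens [-1.3766 -0.6866] None pad [-1.5444 -0.7766]
scene white 822.0 [346.9  18.1] None lens [-0.3354 -1.0712] None pad [-0.4291 -1.1887]
scene cyan 731.0 [397.9 317.7] None lens [0.6056 0.3106] None pad [0.5789 0.2916]
scene cyan 217.0 [250.2 195.4] [250.2 194.4] lens [ 0.6689 -0.1396] [ 0.6672 -0.1429] pad [ 0.6468 -0.1907]
scene violet 637.0 [444. 306.] None lens [0.5169 0.3392] None pad [0.484  0.3222]
scene violet 120.0 [315.6 151.6] [315.5 149.9] lens [ 0.432  -0.2091] [ 0.4275 -0.2161] pad [ 0.3929 -0.2651]
scene red 143.0 [274.  163.5] [273.9 162.2] lens [ 0.5557 -0.2224] [ 0.553  -0.2276] pad [ 0.5255 -0.2794]
```

```bash
cat >> h.py <<'E'
L=dict(Y=(.578,-.124),W=(.4605,-.348),C=(.668,-.1425),V=(.4285,-.2155))
P=dict(Y=(.548,.196),W=(.453,.226),C=(.579,.291),V=(.484,.3215))
def units(target,z=None):  # from measured pose to TCP target, tool axes, shares of 150 mm
    s=status.read_state();t=np.array([*target,s['ee_pos'][2] if z is None else z])
    return np.round(R.from_quat(s['eef_rot']).inv().apply(t-s['ee_pos'])/.15,3)
E
python3 - <<'E'
from h import *
s=status.read_state();M=R.from_quat(s['eef_rot']);print(M.as_matrix().round(4))
p=s['ee_pos']; 
for n,t in (('LW',L['W']),('PW',P['W']),('LV',L['V']),('PV',P['V']),('LY',L['Y']),('PY',P['Y']),('LC',L['C']),('PC',P['C'])):
    q=np.array([*t,.29]);print(n,(M.inv().apply(q-p)/.15).round(3));p=q
E
```

```text
[[ 9.246e-01  3.809e-01  1.000e-04]
 [ 3.809e-01 -9.246e-01 -1.000e-04]
 [ 0.000e+00  1.000e-04 -1.000e+00]]
LW [ 1.955 -0.852  0.765]
PW [ 1.411 -3.557 -0.   ]
LV [-1.272  2.659  0.   ]
PV [ 1.706 -3.169 -0.   ]
LY [-0.552  2.985  0.   ]
PY [ 0.628 -2.049 -0.   ]
LC [-0.12   2.391  0.   ]
PC [ 0.552 -2.898 -0.   ]
```

play_rows(series=[[0.3,-0.13,0.12,0,0,0],[0.6,-0.26,0.24,0,0,0],[0.9,-0.39,0.36,0,0,0],[0.98,-0.43,0.38,0,0,0]], fingers=0.8, squeeze=15)

```text
time: 1.0
ee_pos: [0.3528, -0.4581, 0.3461]
eef_rot: [0.98, 0.197, 0.0, -0.001]
ft_force: [0.7, -0.2, 0.7]
width: 0.0788
grip_force: 0.0
```

play_rows(series=[[0.3,-0.13,0.12,0,0,0],[0.6,-0.26,0.24,0,0,0],[0.9,-0.39,0.36,0,0,0],[0.975,-0.422,0.385,0,0,0],[0.975,-0.422,0.385,0,0,0]])

```text
time: 1.5
ee_pos: [0.4628, -0.3446, 0.289]
eef_rot: [0.98, 0.197, 0.0, -0.001]
ft_force: [1.0, 0.2, -0.7]
width: 0.0782
grip_force: 0.0
```

Run:
```python
from h import *
s=status.read_state();print(s['time'],s['ee_pos'],s['eef_rot'],s['width'],units(L['W'],.1985))
```

```text
1.5 [ 0.46279854 -0.34462191  0.28897971] [ 9.80396335e-01  1.97032482e-01  6.95902729e-05 -1.10571287e-03] 0.07819174932741536 [-0.023  0.016  0.603]
```

play_rows(series=[[-0.02,0.015,0.15,0,0,0],[-0.02,0.015,0.3,0,0,0],[-0.02,0.015,0.45,0,0,0],[-0.02,0.015,0.6,0,0,0],[-0.02,0.015,0.6,0,0,0]])

```text
time: 2.0
ee_pos: [0.4569, -0.3518, 0.1976]
eef_rot: [0.981, 0.193, -0.002, -0.001]
ft_force: [-1.5, 0.7, -0.7]
width: 0.0783
grip_force: 0.0
```

play_rows(series=[[0,0,0,0,0,0],[0,0,0,0,0,0],[0,0,0,0,0,0],[0,0,0,0,0,0],[0,0,0,0,0,0]], fingers=-1)

```text
time: 2.5
ee_pos: [0.4588, -0.3513, 0.2006]
eef_rot: [0.981, 0.194, 0.0, 0.0]
ft_force: [-0.0, 0.5, 0.5]
width: 0.0464
grip_force: 1.0
```

play_rows(series=[[0,0,0,0,0,0],[0,0,-0.1,0,0,0],[0,0,-0.2,0,0,0],[0,0,-0.3,0,0,0]])

```text
time: 2.9
ee_pos: [0.4588, -0.3513, 0.2469]
eef_rot: [0.981, 0.194, 0.0, 0.0]
ft_force: [-0.4, -0.0, -0.8]
width: 0.0415
grip_force: 15.0
```

play_rows(series=[[0,0,-0.15,0,0,0],[0.05,-0.12,-0.29,0,0,0],[0.15,-0.38,-0.29,0,0,0],[0.25,-0.63,-0.29,0,0,0],[0.353,-0.893,-0.29,0,0,0]])

```text
time: 3.4
ee_pos: [0.4565, -0.206, 0.2901]
eef_rot: [0.981, 0.194, 0.001, 0.001]
ft_force: [0.7, 0.8, -0.8]
width: 0.0419
grip_force: 15.0
```

play_rows(series=[[0.09,-0.223,0,0,0,0],[0.18,-0.446,0,0,0,0],[0.27,-0.67,0,0,0,0],[0.353,-0.893,0,0,0,0]])

```text
time: 3.8
ee_pos: [0.4545, -0.0616, 0.2899]
eef_rot: [0.981, 0.194, 0.001, 0.001]
ft_force: [0.2, 0.7, -2.1]
width: 0.0416
grip_force: 15.0
```

play_rows(series=[[0.09,-0.223,0,0,0,0],[0.18,-0.446,0,0,0,0],[0.27,-0.67,0,0,0,0],[0.353,-0.893,0,0,0,0]])

```text
time: 4.2
ee_pos: [0.4524, 0.0824, 0.29]
eef_rot: [0.981, 0.194, 0.001, 0.001]
ft_force: [1.6, -0.5, -1.3]
width: 0.0417
grip_force: 15.0
```

play_rows(series=[[0.09,-0.223,0,0,0,0],[0.18,-0.446,0,0,0,0],[0.27,-0.67,0,0,0,0],[0.32,-0.82,0,0,0,0],[0.353,-0.893,0,0,0,0]])

```text
time: 4.7
ee_pos: [0.4499, 0.2272, 0.2897]
eef_rot: [0.981, 0.196, 0.001, -0.0]
ft_force: [-0.4, -1.4, -1.7]
width: 0.0417
grip_force: 15.0
```

play_rows(series=[[0,0,0,0,0,0],[0,0,0,0,0,0],[0,0,0,0,0,0]])

```text
time: 5.0
ee_pos: [0.4508, 0.2233, 0.2885]
eef_rot: [0.981, 0.193, -0.0, 0.001]
ft_force: [0.1, -0.4, -1.8]
width: 0.0418
grip_force: 15.0
```

Run:
```python
from h import *
s=status.read_state();print(s['time'],s['ee_pos'],s['width'],units((.4504,.2249),.209))
c=vision.camera('top');c=vision.camera('top');cv2.imwrite('pics/a.png',cv2.resize(c[120:320,120:440],None,fx=2,fy=2))
```

```text
5.0 [0.45080782 0.22327564 0.28854074] 0.041794687230006344 [ 0.002 -0.012  0.53 ]
```

View pics/a.png

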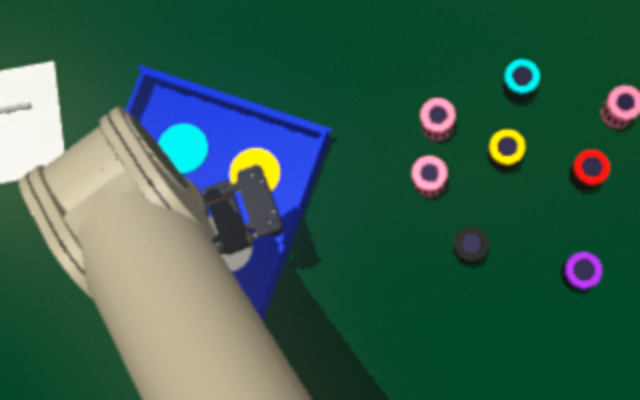

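The crop shows the gripper over the white pad, with the other lenses undisturbed. I'll lower and release.

play_rows(series=[[0,-0.01,0.18,0,0,0],[0,-0.01,0.36,0,0,0],[0,-0.01,0.46,0,0,0],[0,-0.01,0.52,0,0,0],[0,-0.01,0.52,0,0,0]])

```text
time: 5.6
ee_pos: [0.4499, 0.226, 0.2101]
eef_rot: [0.981, 0.194, -0.0, 0.0]
ft_force: [0.3, 0.3, -1.6]
width: 0.0415
grip_force: 15.0
```

play_rows(series=[[0,0,0,0,0,0],[0,0,0,0,0,0],[0,0,0,0,0,0]])

```text
time: 5.9
ee_pos: [0.45, 0.2264, 0.2112]
eef_rot: [0.981, 0.194, 0.001, -0.0]
ft_force: [-0.6, -0.7, -1.4]
width: 0.042
grip_force: 15.0
```

play_rows(series=[[0,0,0,0,0,0],[0,0,0,0,0,0],[0,0,0,0,0,0],[0,0,0,0,0,0],[0,0,0,0,0,0]], fingers=0.8)

```text
time: 6.4
ee_pos: [0.4498, 0.2263, 0.2105]
eef_rot: [0.981, 0.194, 0.0, 0.0]
ft_force: [0.5, -0.0, -0.4]
width: 0.0731
grip_force: 0.0
```

play_rows(series=[[0,0,-0.1,0,0,0],[0,0,-0.25,0,0,0],[0,0,-0.42,0,0,0],[0,0,-0.53,0,0,0]])

```text
time: 6.8
ee_pos: [0.45, 0.2267, 0.2928]
eef_rot: [0.981, 0.194, 0.001, -0.0]
ft_force: [0.6, 0.1, 0.1]
width: 0.078
grip_force: 0.0
```

play_rows(series=[[-0.13,0.28,0,0,0,0],[-0.26,0.56,0,0,0,0],[-0.39,0.84,0,0,0,0],[-0.418,0.89,0,0,0,0]])

```text
time: 7.2
ee_pos: [0.4426, 0.0741, 0.2908]
eef_rot: [0.982, 0.191, 0.0, 0.001]
ft_force: [0.2, 0.6, -0.6]
width: 0.0789
grip_force: 0.0
```

play_rows(series=[[-0.13,0.28,0,0,0,0],[-0.26,0.56,0,0,0,0],[-0.39,0.84,0,0,0,0],[-0.418,0.89,0,0,0,0]])

```text
time: 7.6
ee_pos: [0.4351, -0.0728, 0.2909]
eef_rot: [0.982, 0.191, 0.0, 0.001]
ft_force: [0.4, 0.8, 1.1]
width: 0.0786
grip_force: 0.0
```

play_rows(series=[[-0.13,0.28,0,0,0,0],[-0.25,0.54,0,0,0,0],[-0.36,0.77,0,0,0,0],[-0.418,0.89,0,0,0,0]])

```text
time: 8.0
ee_pos: [0.4283, -0.2181, 0.2909]
eef_rot: [0.981, 0.193, 0.0, 0.0]
ft_force: [-0.1, 0.1, 0.6]
width: 0.0782
grip_force: 0.0
```

play_rows(series=[[0,0,0,0,0,0],[0,0,0,0,0,0],[0,0,0,0,0,0],[0,0,0,0,0,0]])

```text
time: 8.4
ee_pos: [0.4288, -0.2144, 0.2903]
eef_rot: [0.981, 0.195, 0.0, -0.0]
ft_force: [-0.7, -0.0, 0.3]
width: 0.0783
grip_force: 0.0
```

Run:
```python
from h import *
c=vision.camera('top');c=vision.camera('top');s=status.read_state();print(s['time'],s['ee_pos'],s['width'],units(L['V'],.2))
for col in('white','yellow','cyan'):
  for b in blobs('top',c,col,100,600): print(col,b,back('top',b[1] if b[2] is None else b[2],.064))
```

```text
8.5 [ 0.42869348 -0.2148633   0.29016996] 0.078474998029261 [-0.003  0.003  0.601]
white (506.5, array([232.4, 242.6]), array([232. , 243.2])) [0.44678815 0.21629526]
white (141.0, array([67.3, 36.2]), array([61., 31.])) [1.00216593 0.7061292 ]
white (337.0, array([632.3,  18.7]), array([631.7,  24.2])) [ 1.03124262 -0.78632107]
yellow (426.5, array([247.1, 206.1]), None) [0.53807336 0.18456381]
yellow (249.5, array([373.2, 192.9]), array([373.2, 192.7])) [ 0.57649001 -0.12241248]
yellow (334.5, array([420.7, 107.5]), None) [ 0.79769727 -0.24128763]
cyan (452.0, array([210.8, 193.7]), None) [0.56750394 0.27581471]
cyan (234.0, array([380.7, 157.5]), array([380.9, 157.5])) [ 0.66571668 -0.14121525]
```

play_rows(series=[[0,0,0.15,0,0,0],[0,0,0.3,0,0,0],[0,0,0.45,0,0,0],[0,0,0.6,0,0,0],[0,0,0.6,0,0,0]])

```text
time: 9.0
ee_pos: [0.4274, -0.2149, 0.1977]
eef_rot: [0.981, 0.195, -0.002, -0.002]
ft_force: [-0.7, 0.5, -0.1]
width: 0.0784
grip_force: 0.0
```

play_rows(series=[[0,0,0,0,0,0],[0,0,0,0,0,0],[0,0,0,0,0,0],[0,0,0,0,0,0],[0,0,0,0,0,0]], fingers=-1)

```text
time: 9.5
ee_pos: [0.4286, -0.2158, 0.2005]
eef_rot: [0.981, 0.194, 0.0, 0.0]
ft_force: [0.2, -0.1, -0.0]
width: 0.0466
grip_force: 0.0
```

play_rows(series=[[0,0,0,0,0,0],[0,0,0,0,0,0],[0,0,0,0,0,0]])

```text
time: 9.8
ee_pos: [0.4286, -0.2158, 0.2003]
eef_rot: [0.981, 0.194, 0.0, 0.0]
ft_force: [-1.8, 0.4, 5.2]
width: 0.0416
grip_force: 15.0
```

play_rows(series=[[0,0,-0.1,0,0,0],[0,0,-0.3,0,0,0],[0,0,-0.5,0,0,0],[0,0,-0.6,0,0,0]])

```text
time: 10.2
ee_pos: [0.4288, -0.2158, 0.2921]
eef_rot: [0.981, 0.194, 0.001, 0.001]
ft_force: [0.8, -0.0, -0.7]
width: 0.0413
grip_force: 15.0
```

Run:
```python
from h import *
s=status.read_state();print(s['time'],s['ee_pos'],s['width'],units(P['V'],.29))
c=vision.camera('top');cv2.imwrite('pics/b.png',cv2.resize(c[120:320,120:480],None,fx=2,fy=2))
```

```text
10.2 [ 0.42884719 -0.21579037  0.2921373 ] 0.04126335371168549 [ 1.705 -3.172  0.011]
```

View pics/b.png

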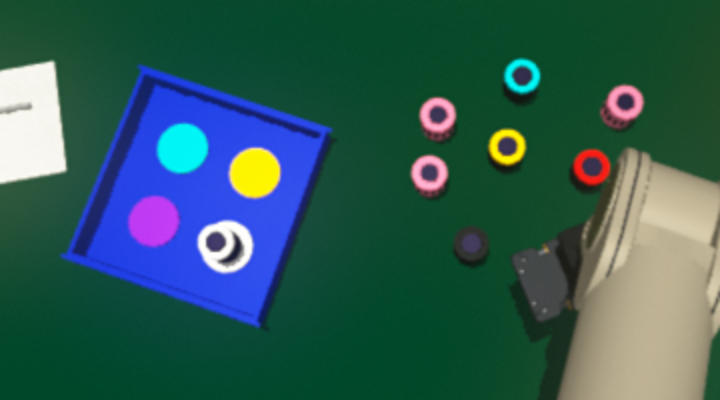

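White stands upright, centred on its pad once parallax is allowed for: its glass is at crop (216,242) and the pad's centre is at (226,245). Violet is lifted.

play_rows(series=[[0.06,-0.12,0,0,0,0],[0.15,-0.28,0,0,0,0],[0.25,-0.46,0,0,0,0],[0.35,-0.65,0,0,0,0],[0.427,-0.793,0,0,0,0]])

```text
time: 10.75
ee_pos: [0.4421, -0.0795, 0.2891]
eef_rot: [0.981, 0.195, -0.0, -0.0]
ft_force: [0.6, -0.4, -1.3]
width: 0.0415
grip_force: 15.0
```

play_rows(series=[[0.107,-0.2,0,0,0,0],[0.214,-0.4,0,0,0,0],[0.32,-0.6,0,0,0,0],[0.427,-0.793,0,0,0,0]])

```text
time: 11.15
ee_pos: [0.4559, 0.0544, 0.2892]
eef_rot: [0.981, 0.194, -0.0, -0.0]
ft_force: [0.8, -1.0, -0.1]
width: 0.0419
grip_force: 15.0
```

play_rows(series=[[0.107,-0.2,0,0,0,0],[0.214,-0.4,0,0,0,0],[0.32,-0.6,0,0,0,0],[0.427,-0.793,0,0,0,0]])

```text
time: 11.55
ee_pos: [0.4699, 0.1887, 0.2891]
eef_rot: [0.981, 0.194, -0.0, -0.0]
ft_force: [-0.2, -0.5, -1.1]
width: 0.0415
grip_force: 15.0
```

play_rows(series=[[0.107,-0.2,0,0,0,0],[0.2,-0.38,0,0,0,0],[0.3,-0.56,0,0,0,0],[0.38,-0.71,0,0,0,0],[0.427,-0.793,0,0,0,0]])

```text
time: 12.05
ee_pos: [0.4834, 0.3238, 0.2889]
eef_rot: [0.981, 0.195, -0.001, -0.0]
ft_force: [-0.8, -0.7, -1.8]
width: 0.042
grip_force: 15.0
```

play_rows(series=[[0,0,0,0,0,0],[0,0,0,0,0,0],[0,0,0,0,0,0],[0,0,0,0,0,0]])

```text
time: 12.45
ee_pos: [0.4844, 0.3206, 0.2899]
eef_rot: [0.981, 0.193, 0.0, 0.0]
ft_force: [0.6, -0.7, -1.1]
width: 0.0418
grip_force: 15.0
```

Run:
```python
from h import *
s=status.read_state();print(s['time'],s['ee_pos'],s['width'],units(P['V'],.2105))
```

```text
12.45 [0.48443677 0.32057005 0.28994751] 0.041756659835883954 [-0.    -0.007  0.53 ]
```

play_rows(series=[[0,0,0.18,0,0,0],[0,0,0.36,0,0,0],[0,0,0.46,0,0,0],[0,0,0.53,0,0,0],[0,0,0.53,0,0,0]])

```text
time: 12.95
ee_pos: [0.4842, 0.3215, 0.21]
eef_rot: [0.981, 0.194, -0.0, 0.0]
ft_force: [-0.3, 0.1, -1.5]
width: 0.0415
grip_force: 15.1
```

play_rows(series=[[0,0,0,0,0,0],[0,0,0,0,0,0],[0,0,0,0,0,0]])

```text
time: 13.25
ee_pos: [0.4843, 0.322, 0.2112]
eef_rot: [0.981, 0.194, 0.001, -0.0]
ft_force: [-0.5, -0.3, -2.0]
width: 0.0419
grip_force: 15.1
```

play_rows(series=[[0,0,0,0,0,0],[0,0,0,0,0,0],[0,0,0,0,0,0],[0,0,0,0,0,0],[0,0,0,0,0,0]], fingers=0.8)

```text
time: 13.75
ee_pos: [0.4841, 0.3218, 0.2105]
eef_rot: [0.981, 0.194, 0.0, 0.0]
ft_force: [-0.3, -0.2, 0.9]
width: 0.0729
grip_force: 0.0
```

play_rows(series=[[0,0,-0.1,0,0,0],[0,0,-0.25,0,0,0],[0,0,-0.42,0,0,0],[0,0,-0.53,0,0,0]])

```text
time: 14.15
ee_pos: [0.4842, 0.3222, 0.2928]
eef_rot: [0.981, 0.194, 0.001, -0.0]
ft_force: [0.7, -0.0, 0.5]
width: 0.0783
grip_force: 0.0
```

play_rows(series=[[-0.05,0.25,0,0,0,0],[-0.1,0.5,0,0,0,0],[-0.14,0.75,0,0,0,0],[-0.18,0.99,0,0,0,0]])

```text
time: 14.55
ee_pos: [0.5159, 0.1726, 0.2907]
eef_rot: [0.981, 0.194, 0.0, 0.0]
ft_force: [1.2, -0.1, 0.5]
width: 0.0782
grip_force: 0.0
```

play_rows(series=[[-0.05,0.25,0,0,0,0],[-0.1,0.5,0,0,0,0],[-0.14,0.75,0,0,0,0],[-0.18,0.99,0,0,0,0]])

```text
time: 14.95
ee_pos: [0.5474, 0.0249, 0.2908]
eef_rot: [0.981, 0.194, 0.0, 0.0]
ft_force: [0.6, -0.6, -0.1]
width: 0.0787
grip_force: 0.0
```

play_rows(series=[[-0.05,0.25,0,0,0,0],[-0.1,0.5,0,0,0,0],[-0.14,0.75,0,0,0,0],[-0.19,0.99,0,0,0,0]])

```text
time: 15.35
ee_pos: [0.5777, -0.1232, 0.2908]
eef_rot: [0.981, 0.194, 0.0, 0.0]
ft_force: [0.8, 0.3, 0.0]
width: 0.0782
grip_force: 0.0
```

play_rows(series=[[0,0,0,0,0,0],[0,0,0,0,0,0],[0,0,0,0,0,0],[0,0,0,0,0,0],[0,0,0,0,0,0]])

```text
time: 15.85
ee_pos: [0.5775, -0.1205, 0.2902]
eef_rot: [0.981, 0.195, 0.0, -0.0]
ft_force: [0.1, -0.5, 0.7]
width: 0.0779
grip_force: 0.0
```

Run:
```python
from h import *
s=status.read_state();print(s['time'],s['ee_pos'],s['width'],units(L['Y'],.2))
```

```text
15.85 [ 0.57751551 -0.1204895   0.29019119] 0.07786039098307 [-0.006  0.023  0.601]
```

play_rows(series=[[0,0.017,0.15,0,0,0],[0,0.017,0.3,0,0,0],[0,0.017,0.45,0,0,0],[0,0.017,0.6,0,0,0],[0,0.017,0.6,0,0,0]])

```text
time: 16.35
ee_pos: [0.5772, -0.1233, 0.1973]
eef_rot: [0.981, 0.195, -0.002, -0.001]
ft_force: [-0.3, 1.0, 0.1]
width: 0.0782
grip_force: 0.0
```

play_rows(series=[[0,0,0,0,0,0],[0,0,0,0,0,0],[0,0,0,0,0,0],[0,0,0,0,0,0],[0,0,0,0,0,0]], fingers=-1)

```text
time: 16.85
ee_pos: [0.5786, -0.124, 0.2006]
eef_rot: [0.981, 0.194, 0.0, 0.0]
ft_force: [-1.1, 0.3, 0.0]
width: 0.0463
grip_force: 0.0
```

play_rows(series=[[0,0,0,0,0,0],[0,0,0,0,0,0],[0,0,0,0,0,0]])

```text
time: 17.15
ee_pos: [0.5786, -0.124, 0.2003]
eef_rot: [0.981, 0.194, 0.0, 0.0]
ft_force: [-2.1, -0.7, 4.5]
width: 0.0414
grip_force: 15.0
```

play_rows(series=[[0,0,-0.1,0,0,0],[0,0,-0.3,0,0,0],[0,0,-0.5,0,0,0],[0,0,-0.6,0,0,0]])

```text
time: 17.55
ee_pos: [0.5791, -0.1237, 0.2934]
eef_rot: [0.981, 0.194, 0.002, 0.001]
ft_force: [1.5, 0.3, -0.9]
width: 0.0415
grip_force: 15.0
```

Run:
```python
from h import *
s=status.read_state();print(s['time'],s['ee_pos'],s['width'],units(P['Y'],.29))
```

```text
17.55 [ 0.57906469 -0.12372914  0.29337125] 0.04149857500470812 [ 0.621 -2.05   0.02 ]
```

play_rows(series=[[0.02,-0.07,0,0,0,0],[0.06,-0.2,0,0,0,0],[0.11,-0.36,0,0,0,0],[0.16,-0.52,0,0,0,0],[0.208,-0.683,0,0,0,0]])

```text
time: 18.05
ee_pos: [0.5674, -0.0156, 0.2884]
eef_rot: [0.981, 0.194, -0.001, -0.0]
ft_force: [-0.1, -0.3, -1.5]
width: 0.0416
grip_force: 15.0
```

play_rows(series=[[0.052,-0.17,0,0,0,0],[0.104,-0.34,0,0,0,0],[0.156,-0.51,0,0,0,0],[0.208,-0.683,0,0,0,0]])

```text
time: 18.45
ee_pos: [0.557, 0.091, 0.2884]
eef_rot: [0.981, 0.194, -0.001, -0.0]
ft_force: [0.4, -0.2, -1.6]
width: 0.0416
grip_force: 15.0
```

play_rows(series=[[0.052,-0.17,0,0,0,0],[0.1,-0.33,0,0,0,0],[0.15,-0.49,0,0,0,0],[0.185,-0.61,0,0,0,0],[0.208,-0.683,0,0,0,0]])

```text
time: 18.95
ee_pos: [0.5465, 0.1983, 0.2886]
eef_rot: [0.981, 0.195, -0.001, -0.0]
ft_force: [-0.3, 0.1, -1.2]
width: 0.0416
grip_force: 15.0
```

play_rows(series=[[0,0,0,0,0,0],[0,0,0,0,0,0],[0,0,0,0,0,0],[0,0,0,0,0,0]])

```text
time: 19.35
ee_pos: [0.5482, 0.1948, 0.2899]
eef_rot: [0.981, 0.193, -0.0, 0.0]
ft_force: [0.3, -0.2, -1.0]
width: 0.0413
grip_force: 15.0
```

Run:
```python
from h import *
s=status.read_state();print(s['time'],s['ee_pos'],s['width'],units(P['Y'],.2105))
```

```text
19.35 [0.54823813 0.19478846 0.28986188] 0.04129741149646311 [ 0.002 -0.008  0.529]
```

Place yellow, then move to cyan: (-0.12, 2.391).

play_rows(series=[[0,0,0.18,0,0,0],[0,0,0.36,0,0,0],[0,0,0.46,0,0,0],[0,0,0.53,0,0,0],[0,0,0.53,0,0,0]])

```text
time: 19.85
ee_pos: [0.548, 0.1957, 0.21]
eef_rot: [0.981, 0.194, -0.0, 0.0]
ft_force: [0.2, 0.4, -0.2]
width: 0.0417
grip_force: 15.0
```

play_rows(series=[[0,0,0,0,0,0],[0,0,0,0,0,0],[0,0,0,0,0,0]])

```text
time: 20.15
ee_pos: [0.5482, 0.196, 0.2113]
eef_rot: [0.981, 0.194, 0.001, 0.0]
ft_force: [-0.6, -0.4, -0.1]
width: 0.0417
grip_force: 15.0
```

play_rows(series=[[0,0,0,0,0,0],[0,0,0,0,0,0],[0,0,0,0,0,0],[0,0,0,0,0,0],[0,0,0,0,0,0]], fingers=0.8)

```text
time: 20.65
ee_pos: [0.5479, 0.1959, 0.2105]
eef_rot: [0.981, 0.194, 0.0, 0.0]
ft_force: [0.1, 0.4, -0.1]
width: 0.0735
grip_force: 0.0
```

play_rows(series=[[0,0,-0.1,0,0,0],[0,0,-0.25,0,0,0],[0,0,-0.42,0,0,0],[0,0,-0.53,0,0,0]])

```text
time: 21.05
ee_pos: [0.5482, 0.1963, 0.2929]
eef_rot: [0.981, 0.194, 0.001, -0.0]
ft_force: [1.3, 0.1, -0.5]
width: 0.0779
grip_force: 0.0
```

play_rows(series=[[-0.01,0.2,0,0,0,0],[-0.02,0.4,0,0,0,0],[-0.03,0.6,0,0,0,0],[-0.04,0.8,0,0,0,0]])

```text
time: 21.45
ee_pos: [0.5884, 0.0816, 0.2907]
eef_rot: [0.981, 0.194, 0.0, 0.0]
ft_force: [0.9, 0.5, -0.6]
width: 0.0782
grip_force: 0.0
```

play_rows(series=[[-0.01,0.2,0,0,0,0],[-0.02,0.4,0,0,0,0],[-0.03,0.6,0,0,0,0],[-0.04,0.8,0,0,0,0]])

```text
time: 21.85
ee_pos: [0.6286, -0.0317, 0.2907]
eef_rot: [0.981, 0.194, 0.0, 0.0]
ft_force: [0.3, 0.2, -0.6]
width: 0.0783
grip_force: 0.0
```

play_rows(series=[[-0.01,0.2,0,0,0,0],[-0.02,0.4,0,0,0,0],[-0.03,0.6,0,0,0,0],[-0.04,0.79,0,0,0,0]])

```text
time: 22.25
ee_pos: [0.6681, -0.1439, 0.2907]
eef_rot: [0.981, 0.194, 0.0, 0.0]
ft_force: [0.4, 1.1, 1.1]
width: 0.0782
grip_force: 0.0
```

play_rows(series=[[0,0,0,0,0,0],[0,0,0,0,0,0],[0,0,0,0,0,0],[0,0,0,0,0,0],[0,0,0,0,0,0]])

```text
time: 22.75
ee_pos: [0.6678, -0.1414, 0.2903]
eef_rot: [0.981, 0.195, 0.0, -0.0]
ft_force: [0.2, 0.3, 1.1]
width: 0.0789
grip_force: 0.0
```

Run:
```python
from h import *
c=vision.camera('top')
s=status.read_state();print(s['time'],s['ee_pos'],s['width'],units(L['C'],.2))
cv2.imwrite('pics/c.png',cv2.resize(c[120:320,120:480],None,fx=2,fy=2))
```

```text
22.8 [ 0.66781045 -0.14162777  0.29020824] 0.07848907231678508 [-0.001  0.006  0.601]
```

View pics/c.png

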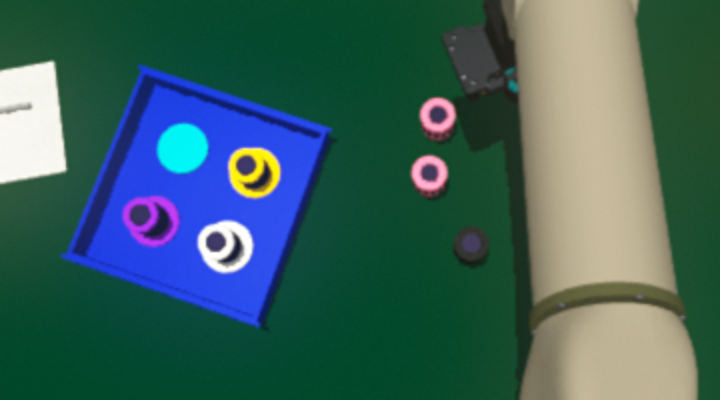

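Yellow (246,166), violet (144,215) and white (216,242) stand upright on their own pads, and the gripper is over cyan. Next I'll grasp cyan.

play_rows(series=[[0,0,0.15,0,0,0],[0,0,0.3,0,0,0],[0,0,0.45,0,0,0],[0,0,0.6,0,0,0],[0,0,0.6,0,0,0]])

```text
time: 23.3
ee_pos: [0.6666, -0.142, 0.1967]
eef_rot: [0.981, 0.194, -0.003, -0.001]
ft_force: [-0.3, -0.8, -0.6]
width: 0.0784
grip_force: 0.0
```

play_rows(series=[[0,0,0,0,0,0],[0,0,0,0,0,0],[0,0,0,0,0,0],[0,0,0,0,0,0],[0,0,0,0,0,0]], fingers=-1)

```text
time: 23.8
ee_pos: [0.668, -0.1424, 0.2006]
eef_rot: [0.981, 0.194, 0.0, 0.0]
ft_force: [-0.4, -0.7, 0.0]
width: 0.0463
grip_force: 0.0
```

play_rows(series=[[0,0,0,0,0,0],[0,0,0,0,0,0],[0,0,0,0,0,0]])

```text
time: 24.1
ee_pos: [0.668, -0.1425, 0.2004]
eef_rot: [0.981, 0.194, 0.0, 0.0]
ft_force: [-0.5, -0.1, 4.4]
width: 0.0418
grip_force: 15.0
```

play_rows(series=[[0,0,-0.1,0,0,0],[0,0,-0.3,0,0,0],[0,0,-0.5,0,0,0],[0,0,-0.6,0,0,0]])

```text
time: 24.5
ee_pos: [0.6684, -0.1422, 0.2937]
eef_rot: [0.981, 0.194, 0.002, 0.001]
ft_force: [0.8, 0.1, -0.6]
width: 0.0417
grip_force: 15.0
```

Run:
```python
from h import *
s=status.read_state();print(s['time'],s['ee_pos'],s['width'],units(P['C'],.29))
```

```text
24.5 [ 0.66840659 -0.14222772  0.29365391] 0.04165342403566621 [ 0.549 -2.897  0.021]
```

play_rows(series=[[0.02,-0.1,0,0,0,0],[0.05,-0.25,0,0,0,0],[0.08,-0.41,0,0,0,0],[0.11,-0.57,0,0,0,0],[0.138,-0.725,0,0,0,0]])

```text
time: 25.0
ee_pos: [0.6444, -0.0316, 0.2881]
eef_rot: [0.981, 0.195, -0.001, -0.001]
ft_force: [0.6, 0.3, -1.6]
width: 0.0419
grip_force: 15.0
```

play_rows(series=[[0.035,-0.18,0,0,0,0],[0.07,-0.36,0,0,0,0],[0.104,-0.54,0,0,0,0],[0.138,-0.725,0,0,0,0]])

```text
time: 25.4
ee_pos: [0.6219, 0.0765, 0.2882]
eef_rot: [0.981, 0.195, -0.001, -0.0]
ft_force: [-0.1, 0.1, -0.9]
width: 0.0415
grip_force: 15.0
```

play_rows(series=[[0.035,-0.18,0,0,0,0],[0.07,-0.36,0,0,0,0],[0.104,-0.54,0,0,0,0],[0.138,-0.725,0,0,0,0]])

```text
time: 25.8
ee_pos: [0.5994, 0.1847, 0.2882]
eef_rot: [0.981, 0.195, -0.001, 0.0]
ft_force: [0.8, 1.3, -0.1]
width: 0.0418
grip_force: 15.0
```

play_rows(series=[[0.035,-0.18,0,0,0,0],[0.068,-0.35,0,0,0,0],[0.1,-0.51,0,0,0,0],[0.125,-0.65,0,0,0,0],[0.138,-0.725,0,0,0,0]])

```text
time: 26.3
ee_pos: [0.5765, 0.2942, 0.2884]
eef_rot: [0.981, 0.196, -0.001, -0.0]
ft_force: [0.2, 1.0, -0.7]
width: 0.0417
grip_force: 15.0
```

play_rows(series=[[0,0,0,0,0,0],[0,0,0,0,0,0],[0,0,0,0,0,0],[0,0,0,0,0,0]])

```text
time: 26.7
ee_pos: [0.5793, 0.2901, 0.2899]
eef_rot: [0.981, 0.193, 0.0, 0.0]
ft_force: [-0.4, 0.1, -2.4]
width: 0.0417
grip_force: 15.0
```

Run:
```python
from h import *
s=status.read_state();print(s['time'],s['ee_pos'],s['width'],units(P['C'],.2105))
```

```text
26.7 [0.57925494 0.29005516 0.28987747] 0.04165116750951733 [ 0.001 -0.007  0.529]
```

play_rows(series=[[0,0,0.18,0,0,0],[0,0,0.36,0,0,0],[0,0,0.46,0,0,0],[0,0,0.53,0,0,0],[0,0,0.53,0,0,0]])

```text
time: 27.2
ee_pos: [0.5789, 0.2911, 0.21]
eef_rot: [0.981, 0.194, -0.0, 0.0]
ft_force: [-0.1, -0.3, -1.4]
width: 0.0414
grip_force: 15.0
```

play_rows(series=[[0,0,0,0,0,0],[0,0,0,0,0,0],[0,0,0,0,0,0]])

```text
time: 27.5
ee_pos: [0.5789, 0.2915, 0.2113]
eef_rot: [0.981, 0.194, 0.001, -0.0]
ft_force: [-0.2, 0.4, -1.3]
width: 0.0415
grip_force: 15.0
```

play_rows(series=[[0,0,0,0,0,0],[0,0,0,0,0,0],[0,0,0,0,0,0],[0,0,0,0,0,0],[0,0,0,0,0,0]], fingers=0.8)

```text
time: 28.0
ee_pos: [0.5787, 0.2914, 0.2105]
eef_rot: [0.981, 0.194, 0.0, 0.0]
ft_force: [-0.8, 0.0, 0.2]
width: 0.0729
grip_force: 0.0
```

play_rows(series=[[0,0,-0.1,0,0,0],[0,0,-0.25,0,0,0],[0,0,-0.42,0,0,0],[0,0,-0.53,0,0,0]])

```text
time: 28.4
ee_pos: [0.5789, 0.2917, 0.293]
eef_rot: [0.981, 0.194, 0.001, -0.0]
ft_force: [0.7, 0.3, -0.2]
width: 0.078
grip_force: 0.0
```

play_rows(series=[[-0.1,0.2,-0.1,0,0,0],[-0.2,0.4,-0.2,0,0,0],[-0.3,0.6,-0.3,0,0,0],[-0.4,0.8,-0.4,0,0,0],[-0.45,0.95,-0.4,0,0,0]])

```text
time: 28.9
ee_pos: [0.5707, 0.1319, 0.3529]
eef_rot: [0.981, 0.193, 0.002, 0.001]
ft_force: [0.3, 1.3, -0.1]
width: 0.0785
grip_force: 0.0
```

play_rows(series=[[-0.1,0.2,0,0,0,0],[-0.2,0.4,0,0,0,0],[-0.3,0.6,0,0,0,0],[-0.4,0.8,0,0,0,0],[-0.4,0.8,0,0,0,0]])

```text
time: 29.4
ee_pos: [0.5607, -0.0053, 0.3505]
eef_rot: [0.982, 0.191, -0.0, 0.001]
ft_force: [-0.5, -0.4, 0.2]
width: 0.0783
grip_force: 0.0
```

Run:
```python
from h import *
c=vision.camera('top')
s=status.read_state();print(s['time'],s['ee_pos'],s['width'],s['ft_force'])
cv2.imwrite('pics/d.png',cv2.resize(c[120:320,120:480],None,fx=2,fy=2))
cv2.imwrite('pics/e.png',vision.camera('scene'))
```

```text
29.45 [ 0.56071769 -0.00246351  0.35051352] 0.07812407384046234 [-0.13431172  1.77388483  0.54312353]
```

View pics/d.png

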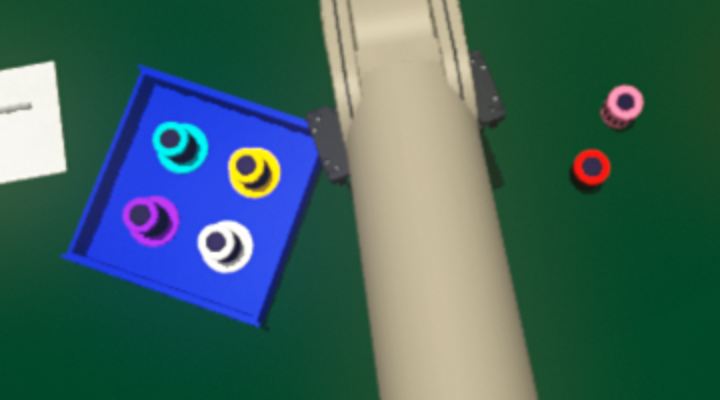

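View pics/e.png

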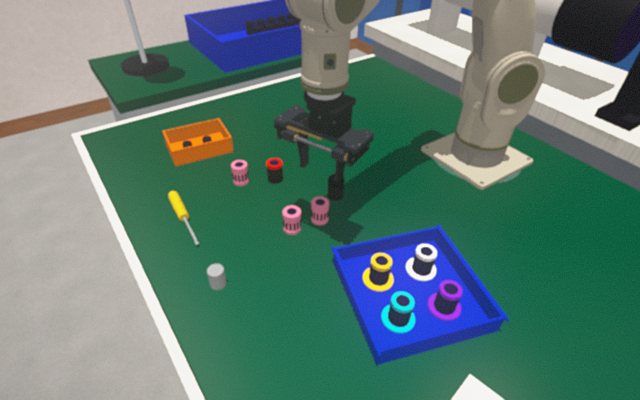

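All four lenses stand centred on their matching pads: scene view cyan (401,310), yellow (380,270), white (425,262), violet (448,298). Red is unmoved at crop (591,167), plain still stands at scene (336,186), and the gripper is clear of everything.

```bash
python3 -c "
from bench import job
print(job.close_job())"
```

```text
the job is handed in; nothing more can be done
None
```

The job is handed in: the last pictures show the yellow, white, cyan and violet lenses upright and centred on their matching pads, with the red and all-black lenses left standing; the hand-in returned no verdict.

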